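# Set the two-wheel cut-count preset to four-two

## Robot

A 6-joint arm with a two-finger parallel gripper is mounted at the origin on the work surface. World frame = base frame: x ahead of the robot, y to its left, z up, the work surface at z = 0. Lengths are in m, angles in rad, forces in N, time in s.
With the tool pointing down it reaches from about 0.4 to 0.925 m from the base axis. Payload 12.5 kg.
Tool frame: the origin (TCP) lies midway between the tips of the shut fingers; the grasp point (between the pads) lies bot.pinch_z behind it (bot.pinch_z is the distance from the TCP to the grasp point, in m); z points along the fingers, y is the line along which they close (so a half turn about z gives the same grasp; the last joint's range is limited). The gripper opens to 95 mm and grips with 3 to 60 N. Pads are 20 mm wide; open, the fingers measure 119 mm over their backs; the gripper's body (75 mm by 180 mm) begins 59 mm behind the grasp point.
Start: joints at [-1.26, 0.491, 1.559, -0, 1.092, -0.106], TCP at [0.253, -0.572, 0.183] pointing down, gripper open.
Joint ranges: [-3.1, 3.1], [-0.84, 2.19], [0.05, 2.79], [-1.13, 4.28], [0.06, 2.93], [-2.69, 2.69]. Speed limits (rad/s): [2.22, 2.22, 2.79, 3.14, 3.14, 3.14].

## Interface

Orientations are given as a rotation vector (axis times angle).
In Python, from workcell import status, vision, workorder, bot gives the robot as it stands.
- The arm moves only by the shell command python3 -m creep 'ROWS'. ROWS is JSON, a list that holds one entry, the list of rows, each a list of 5 numbers: the shift along the tool's x, y, z in units of 30 mm (1.0 is 30 mm), then the turn about the tool's z in degrees, then the finger opening in mm, from 0 to 95.1. In form: [[[dx, dy, dz, turn, gripper], ...]]. A call has 1 to 20 rows; each row shifts and turns the commanded pose from where the row before left it, along the tool's axes as they then stand; what a row does not reach is not made up. A row lasts 1/12 s, in which the tool goes at most 41.7 mm and 7.16 degrees, less where a joint would pass 70% of its speed; a pose out of reach is approached as far as the arm can. A call is refused whole if a number of a shift passes 1 or a number of a turn 7.16, either way. A call with a gripper value outside its range is refused whole. The fingers move at their own pace and stop on an object; the grip force is fixed at half the most. Time passes only in rows, so rows that do not move let the fingers close. It gives the time, the measured TCP pose, the force, the opening and the grip force at its end, in the units of the state.
- status.sense(): the state, without advancing time (a new reading comes with each control period).
- vision.get_image(name): name is "scene" or "side" or "wrist"; returns (picture, depth): 420x560x3 uint8, red, green, blue; 420x560 float32, m along the optical axis (not along the pixel's ray), 0 where there is no reading.
- vision.calibration(name): a dict with "K" (3x3 intrinsics, pixels), "R" (3x3) and "t" (3): a world point X has camera coordinates R X + t. Camera axes: x right, y down, z forward; pixel columns grow to the right and rows downward; lengths in m; the calibration is good to about 2 mm. The wrist camera is an equidistant fisheye: a pixel r from the principal point sees the ray r / f radians off the axis. A picture is of the moment at which its call begins: read the wrist's pose just before it. calibration takes no time and is no camera call; for the wrist camera it gives the pose at the moment of the call.
- workorder.hand_in(): hands the job in; it is judged then, once.
The state is a dict: "time": time; "joint_pos": joint angles; "joint_velocities": joint speeds; "effort": joint torques, N m; "ee_pos": TCP position; "tcp_rot": TCP orientation; "contact_force": force on the tool from outside, world axes, zero at the start; "moment": the same for the moment, N m; "grip_width": finger opening in m; "grip_force": force on a finger pad.
Only numpy, scipy, OpenCV 4.12 (cv2) and the standard library are available. Lean on these libraries where they do the work, as an engineer would, in place of code of your own. Each camera call takes 0.05 s, during which the arm holds its last target. There are 200 camera calls.

## Task

On the workshop bench, set the two-wheel cut-count preset to 4-2: turn the left wheel until its metal lug points at the row of four dots and the right wheel until its lug points at the row of two dots (left and right as seen from the robot; rows run from one dot nearest the robot to five dots farthest). Leave the single-wheel counter beside it as it is set.

Things in the scene. Friction and masses are not known exactly. Their poses are not given: they have to be found in the camera images.
- preset: fixed grey housing 150 (x) x 148 (y) x 45 mm on a 190 x 168 mm flange; two black wheels, radius 40, width 30 mm, on an axle along y 60 mm over the bench, centred at y = +50 (left) and -20 mm (right). Beside each, 30 mm to its right, a fixed drum of equal radius with dot rows 25 degrees apart, three dots on top. Origin: centre of underside on the bench; x away from robot (within 20 deg), y left, z up
- left_wheel (a joint): left wheel, rad: 0 = lug upright (three dots), positive = lug leans to the housing's +x; four dots = +0.436; stops at +-0.96; starts -0.8 to 0.1. The lug is a plain metal tab standing radially from the rim to 88 mm from the axle, 10 mm thick (along its travel), 22 mm wide. Stiff, no clicks, about 2 N at the lug, stays where left
- right_wheel (a joint): right wheel, same lug, zero, sense, stops and stiffness; two dots = -0.436 (lug leans to the robot); starts -0.1 to 0.8. Only lugs stand higher than 102 mm over the bench: fingertips held at 105 mm pass over the wheels and drums and still push a lug at any starting angle
- single_wheel_lug (a point): tip (middle of the end face) of the lug of the other counter, to be left alone: like the preset but with one wheel and one drum on a fixed housing 150 x 78 mm. The two counters stand on opposite sides of the robot's midline, either way round

How it is judged:
By the outcome, as a careful person would: the job done as asked, in the order asked, and still so for the second after the job is handed in, with the robot touching nothing.
It also fails if it takes over 40 s, if anything falls off the work surface, if the arm or the gripper's body presses on something with over 40 N, if the wrist force passes 120 N, or if a joint passes its speed limit or range.

## Working session

There is one attempt and no reset: what is moved stays moved. The work goes in short steps, Python scripts to look and compute and a shell command to move; the robot and the scene stay as the last step left them, time stands still between calls to the robot, and variables do not carry over. Pictures are saved under pics/ and viewed, at most 10 in all, crops included, and the job is handed in when it is done.

```bash
mkdir -p pics
python3 - <<'E'
from workcell import status, vision, workorder, bot
import cv2,numpy as np
s=status.sense();print(s['time'],s['ee_pos'],s['tcp_rot'],s['grip_width'],bot.pinch_z)
ims=[]
for n in("scene","side"):
    p,d=vision.get_image(n);c=vision.calibration(n);np.savez(f'{n}.npz',p=p,d=d,**{k:c[k] for k in"KRt"})
    cv2.imwrite(f'pics/{n}.png',p[:,:,::-1]);print(n,-np.array(c['R']).T@c['t'],np.array(c['R'])[2])
E
```

```text
0.0 [ 0.25294095 -0.57121389  0.18206785] [-3.07253754e+00 -6.49687429e-01  1.65620015e-04] 0.09495694945043999 0.0188
scene [0.88255124 0.20178087 0.62618011] [-0.51531748 -0.31131676 -0.79845461]
side [-0.04473038  0.63076625  0.5941739 ] [ 0.59474643 -0.65121535 -0.47137591]
```

View pics/scene.png

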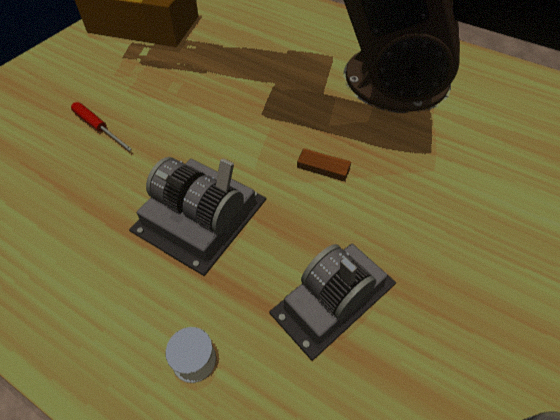

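View pics/side.png

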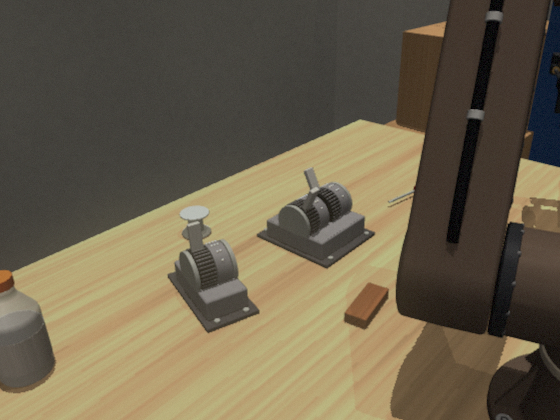

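Scene view shows the preset around (200,210), on the robot's right, and the single counter around (335,295), on its left. In the side view the preset is near (315,215), with both lugs up at (312,185). I'll fit the flange rectangle and the lugs from the depth of both views.

```bash
cat > h.py <<'E'
import numpy as np,cv2
def cloud(f):
    z=np.load(f);d=z['d'];v,u=np.nonzero(d>0);D=d[v,u]
    c=np.linalg.inv(z['K'])@np.c_[u,v,np.ones(len(u))].T*D
    return ((c-z['t'].reshape(3,1)).T@z['R'])
def roi(P,c,r):return P[np.hypot(P[:,0]-c[0],P[:,1]-c[1])<r]
E
python3 - <<'E'
from h import *
z=np.load('scene.npz')
def px(u,v,h):
    r=z['R'].T@np.linalg.inv(z['K'])@np.array([u,v,1]);o=-z['R'].T@z['t'];return o+r*(h-o[2])/r[2]
for nm,cen in(("preset",px(197,215,.03)),("single",px(333,300,.03))):
    A=[roi(cloud(f'{n}.npz'),cen,.16) for n in("scene","side")]
    for w,P in zip(("scene","side","both"),A+[np.vstack(A)]):
        Q=P[(P[:,2]>.005)&(P[:,2]<.06)]
        # largest connected blob on 3 mm grid
        g=np.zeros((120,120),np.uint8);ij=((Q[:,:2]-cen[:2]+.18)/.003).astype(int);g[ij[:,1],ij[:,0]]=255
        g=cv2.morphologyEx(g,cv2.MORPH_CLOSE,np.ones((3,3)));n,l,st,_=cv2.connectedComponentsWithStats(g)
        k=1+st[1:,4].argmax();Q=Q[l[ij[:,1],ij[:,0]]==k]
        print(nm,w,cv2.minAreaRect((Q[:,:2]*1000).astype(np.float32)),'flange z',np.percentile(Q[:,2],[5,50,95]).round(3))
        H=P[P[:,2]>.106];print('  high n',len(H),'zmax',H[:,2].max().round(3) if len(H) else 0)
E
```

```text
preset scene ((578.4667358398438, -149.44613647460938), (168.2747344970703, 191.06527709960938), 89.7001724243164) flange z [0.008 0.035 0.051]
  high n 515 zmax 0.144
preset side ((576.8099975585938, -146.14495849609375), (193.16354370117188, 172.062255859375), 0.7062815427780151) flange z [0.008 0.031 0.054]
  high n 349 zmax 0.143
preset both ((576.7757568359375, -147.26705932617188), (172.81277465820312, 194.41372680664062), 89.76335144042969) flange z [0.008 0.035 0.052]
  high n 864 zmax 0.144
single scene ((594.4465942382812, 132.69163513183594), (97.7967529296875, 189.9500274658203), 72.66899871826172) flange z [0.008 0.036 0.048]
  high n 307 zmax 0.15
single side ((592.1254272460938, 134.21896362304688), (98.28270721435547, 190.90750122070312), 72.58393096923828) flange z [0.007 0.028 0.054]
  high n 341 zmax 0.15
single both ((593.1070556640625, 133.7775421142578), (98.42515563964844, 193.09767150878906), 72.45561218261719) flange z [0.008 0.031 0.05 ]
  high n 648 zmax 0.15
```

```bash
cat >> h.py <<'E'
def lug(files,c=(.5775,-.148),yaw=0.,names=(('L',.05),('R',-.02))):
    for f in files:
        P=cloud(f)-[c[0],c[1],0]
        cs,sn=np.cos(yaw),np.sin(yaw);P=np.c_[P[:,0]*cs+P[:,1]*sn,-P[:,0]*sn+P[:,1]*cs,P[:,2]-.06]
        for n,y in names:
            r=np.hypot(P[:,0],P[:,2]);m=(abs(P[:,1]-y)<.016)&(r>.052)&(r<.095)&(P[:,2]>.02)
            Q=P[m]
            if len(Q)<5: print(f,n,'none',len(Q));continue
            a=np.arctan2(Q[:,0],Q[:,2]);e=r[m]>.085
            print(f,n,len(Q),'ang pct',np.percentile(a,[5,50,95]).round(3),'end face',e.sum(),(np.median(a[e]).round(3) if e.any() else None),'rmax',r[m].max().round(3),'y',np.percentile(Q[:,1],[5,95]).round(3))
E
python3 - <<'E'
from h import *
lug(['scene.npz','side.npz'])
lug(['scene.npz','side.npz'],(.5935,.1335),np.radians(-17.5),(('S',.0175),))
E
```

```text
scene.npz L 323 ang pct [-0.44  -0.355 -0.314] end face 65 -0.387 rmax 0.09 y [0.039 0.059]
scene.npz R 165 ang pct [0.403 0.462 0.528] end face 85 0.459 rmax 0.092 y [-0.03 -0.01]
side.npz L 153 ang pct [-0.503 -0.469 -0.381] end face 43 -0.433 rmax 0.091 y [0.041 0.061]
side.npz R 183 ang pct [0.341 0.395 0.49 ] end face 23 0.419 rmax 0.089 y [-0.03 -0.01]
scene.npz S 287 ang pct [0.098 0.187 0.227] end face 131 0.146 rmax 0.091 y [0.006 0.025]
side.npz S 298 ang pct [0.019 0.07  0.147] end face 51 0.093 rmax 0.09 y [0.005 0.026]
```

Run:
```python
import cv2,numpy as np
a=cv2.imread('pics/scene.png')[145:280,120:280];b=cv2.imread('pics/side.png')[155:270,250:385]
a=cv2.resize(a,(400,338),interpolation=2);b=cv2.resize(b,(397,338),interpolation=2);cv2.imwrite('pics/c1.png',np.hstack([a,b]))
```

```text
(no output)
```

View pics/c1.png

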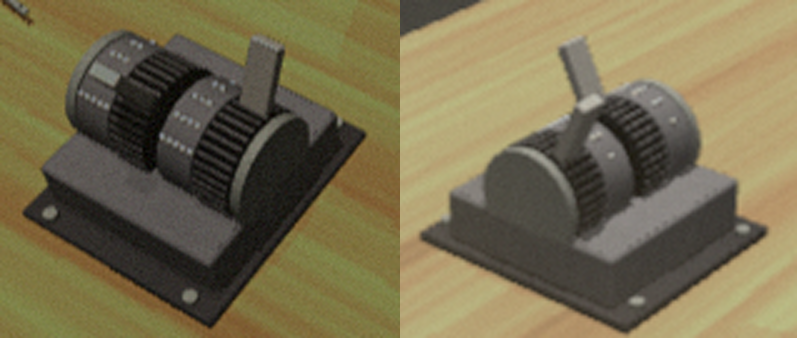

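The left lug is at about -0.41 rad and the right at +0.44 (the crop shows the left leaning to the robot and the right leaning away). The preset is at (0.5775, -0.148), yaw about 0, and the flange size matches. I'll move to the near side of the left lug first.

```bash
python3 -m creep '[[[0,0,0,6,0],[0,0,0,6,0],[0,0,0,6,0],[0,0,0,6,0],[0.49,-0.985,0,0,0],[0.49,-0.985,0,0,0],[0.49,-0.985,0,0,0],[0.49,-0.985,0,0,0],[0.49,-0.985,0,0,0],[0.49,-0.985,0,0,0],[0.49,-0.985,0,0,0],[0.49,-0.985,0,0,0],[0.49,-0.985,0,0,0],[0.49,-0.985,0,0,0],[0.49,-0.985,0,0,0],[0.49,-0.985,0,0,0],[0.49,-0.985,0,0,0],[0.49,-0.985,0,0,0],[0.49,-0.985,0,0,0],[0.49,-0.985,0,0,0]]]'
```

```text
time: 1.77
ee_pos: [0.4896, -0.0975, 0.1825]
tcp_rot: [3.142, -0.003, -0.0]
contact_force: [0.2, -1.4, 0.3]
grip_width: 0.0005
grip_force: 0.0
```

```bash
python3 -m creep '[[[0,0,0.5,0,0],[0,0,0.5,0,0],[0,0,0.5,0,0],[0,0,0.5,0,0],[0,0,0.5,0,0],[0.3,0,0,0,0],[0.3,0,0,0,0],[0.3,0,0,0,0],[0.3,0,0,0,0],[0.3,0,0,0,0],[0.3,0,0,0,0],[0.3,0,0,0,0],[0.3,0,0,0,0],[0.2,0,0,0,0],[0.2,0,0,0,0],[0.1,0,0,0,0],[0,0,0,0,0]]]'
python3 - <<'E'
from workcell import vision
import numpy as np
from h import *
for n in("scene","side"):
    p,d=vision.get_image(n);c=vision.calibration(n);np.savez(f'{n}2.npz',p=p,d=d,**{k:c[k] for k in"KRt"})
    cv2.imwrite(f'pics/{n}2.png',p[:,:,::-1])
lug(['scene2.npz','side2.npz'])
a=cv2.imread('pics/scene2.png')[145:280,120:280];b=cv2.imread('pics/side2.png')[155:270,250:385]
a=cv2.resize(a,(400,338),interpolation=2);b=cv2.resize(b,(397,338),interpolation=2);cv2.imwrite('pics/c2.png',np.hstack([a,b]))
E
```

```text
time: 3.18
ee_pos: [0.5834, -0.1, 0.1144]
tcp_rot: [3.138, -0.003, 0.027]
contact_force: [6.9, 5.5, 42.7]
grip_width: 0.0006
grip_force: 20.9
scene2.npz L 253 ang pct [0.056 0.221 0.273] end face 107 0.187 rmax 0.094 y [0.04  0.059]
scene2.npz R 167 ang pct [0.403 0.462 0.527] end face 84 0.46 rmax 0.092 y [-0.029 -0.01 ]
side2.npz L 218 ang pct [-0.05   0.115  0.21 ] end face 56 0.045 rmax 0.095 y [0.041 0.06 ]
side2.npz R 173 ang pct [0.347 0.397 0.478] end face 19 0.403 rmax 0.09 y [-0.031 -0.01 ]
```

View pics/c2.png

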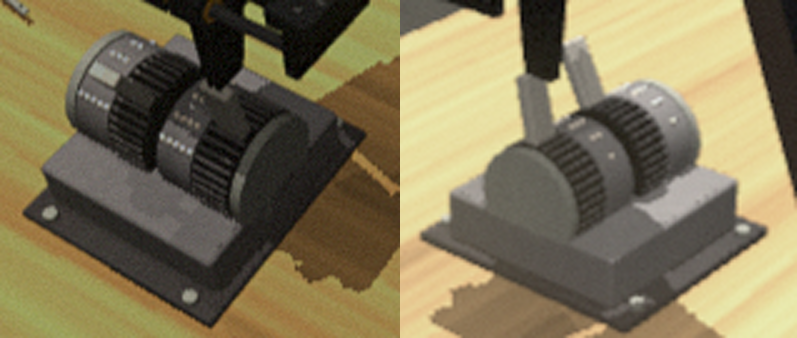

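View pics/scene2.png

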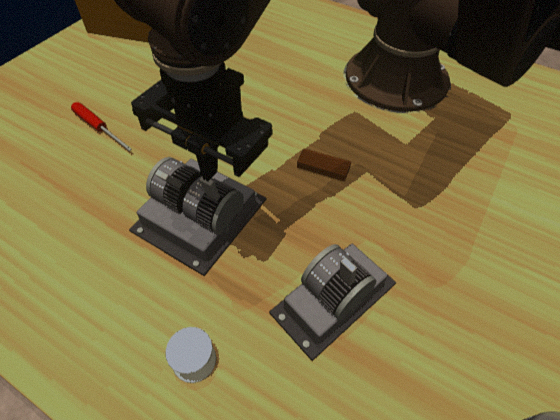

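Run:
```python
from h import *
for f in('scene2.npz','side2.npz'):
    P=cloud(f)
    m=(abs(P[:,0]-.585)<.06)&(abs(P[:,1]+.1)<.03)&(P[:,2]>.1)&(P[:,2]<.18)
    Q=P[m];print(f)
    for z in np.arange(.10,.18,.008):
        q=Q[(Q[:,2]>=z)&(Q[:,2]<z+.008)]
        if len(q)>3: print(round(z,3),len(q),'x',np.percentile(q[:,0],[3,50,97]).round(3),'y',np.percentile(q[:,1],[3,50,97]).round(3))
```

```text
scene2.npz
0.1 143 x [0.567 0.583 0.593] y [-0.129 -0.091 -0.077]
0.108 33 x [0.585 0.592 0.593] y [-0.107 -0.093 -0.089]
0.116 33 x [0.586 0.593 0.594] y [-0.109 -0.093 -0.089]
0.124 38 x [0.587 0.595 0.596] y [-0.107 -0.091 -0.089]
0.132 38 x [0.589 0.596 0.597] y [-0.108 -0.094 -0.089]
0.14 73 x [0.583 0.596 0.599] y [-0.109 -0.096 -0.089]
0.148 54 x [0.574 0.593 0.596] y [-0.107 -0.096 -0.092]
0.156 53 x [0.573 0.591 0.596] y [-0.106 -0.094 -0.092]
0.164 61 x [0.573 0.593 0.595] y [-0.107 -0.093 -0.091]
0.172 68 x [0.573 0.593 0.596] y [-0.107 -0.092 -0.09 ]
side2.npz
0.1 128 x [0.563 0.577 0.588] y [-0.128 -0.097 -0.076]
0.108 40 x [0.579 0.583 0.59 ] y [-0.109 -0.094 -0.088]
0.116 43 x [0.581 0.584 0.594] y [-0.109 -0.095 -0.087]
0.124 40 x [0.583 0.586 0.592] y [-0.108 -0.095 -0.088]
0.132 42 x [0.585 0.587 0.594] y [-0.108 -0.094 -0.088]
0.14 38 x [0.573 0.589 0.596] y [-0.103 -0.093 -0.087]
0.148 43 x [0.571 0.578 0.592] y [-0.104 -0.096 -0.093]
0.156 45 x [0.569 0.577 0.593] y [-0.107 -0.094 -0.09 ]
0.164 51 x [0.57  0.575 0.593] y [-0.106 -0.093 -0.091]
0.172 51 x [0.569 0.575 0.591] y [-0.106 -0.092 -0.089]
```

The fingertip is resting on top of the lug end (about 0.146 by depth, although the TCP reads 0.114), and it presses with 43 N. I'll lift off and measure the real tip height.

```bash
python3 -m creep '[[[0,0,-0.5,0,0],[0,0,-0.5,0,0],[0,0,-0.7,0,0],[0,0,-0.7,0,0],[0,0,0,0,0],[0,0,0,0,0]]]'
python3 - <<'E'
from workcell import vision,status
import numpy as np
from h import *
for n in("scene","side"):
    p,d=vision.get_image(n);c=vision.calibration(n);np.savez(f'{n}3.npz',p=p,d=d,**{k:c[k] for k in"KRt"})
    cv2.imwrite(f'pics/{n}3.png',p[:,:,::-1])
s=status.sense();print(s['ee_pos'],s['contact_force'],s['tcp_rot'])
lug(['scene3.npz','side3.npz'])
for f in('scene3.npz','side3.npz'):
    P=cloud(f)
    Q=P[(abs(P[:,0]-.585)<.06)&(abs(P[:,1]+.1)<.03)&(P[:,2]>.1)&(P[:,2]<.25)]
    for z in np.arange(.14,.24,.01):
        q=Q[(Q[:,2]>=z)&(Q[:,2]<z+.01)]
        if len(q)>3: print(f,round(z,3),len(q),'x',np.percentile(q[:,0],[3,97]).round(3),'y',np.percentile(q[:,1],[3,97]).round(3))
a=cv2.imread('pics/scene3.png')[95:260,120:280];b=cv2.imread('pics/side3.png')[105:270,250:385]
a=cv2.resize(a,(400,412),interpolation=2);b=cv2.resize(b,(337,412),interpolation=2);cv2.imwrite('pics/c3.png',np.hstack([a,b]))
E
```

```text
time: 3.78
ee_pos: [0.5772, -0.0994, 0.181]
tcp_rot: [3.141, -0.003, 0.004]
contact_force: [-0.4, -1.0, -0.7]
grip_width: 0.0002
grip_force: 0.0
[ 0.57623682 -0.09924158  0.17919716] [ 0.05751794  0.04314157 -0.57938291] [-3.14151743e+00  3.20541762e-03  7.37434338e-04]
scene3.npz L 235 ang pct [0.139 0.227 0.268] end face 89 0.188 rmax 0.091 y [0.039 0.059]
scene3.npz R 165 ang pct [0.402 0.462 0.527] end face 84 0.459 rmax 0.091 y [-0.03  -0.011]
side3.npz L 199 ang pct [0.073 0.12  0.217] end face 34 0.144 rmax 0.09 y [0.04 0.06]
side3.npz R 180 ang pct [0.344 0.4   0.509] end face 21 0.41 rmax 0.089 y [-0.03  -0.009]
scene3.npz 0.14 104 x [0.589 0.598] y [-0.109 -0.089]
scene3.npz 0.21 55 x [0.567 0.59 ] y [-0.103 -0.095]
scene3.npz 0.22 70 x [0.569 0.59 ] y [-0.105 -0.092]
scene3.npz 0.23 102 x [0.568 0.59 ] y [-0.105 -0.091]
side3.npz 0.14 56 x [0.586 0.596] y [-0.109 -0.087]
side3.npz 0.21 43 x [0.565 0.59 ] y [-0.102 -0.094]
side3.npz 0.22 63 x [0.565 0.586] y [-0.106 -0.09 ]
side3.npz 0.23 73 x [0.564 0.587] y [-0.105 -0.089]
```

View pics/c3.png

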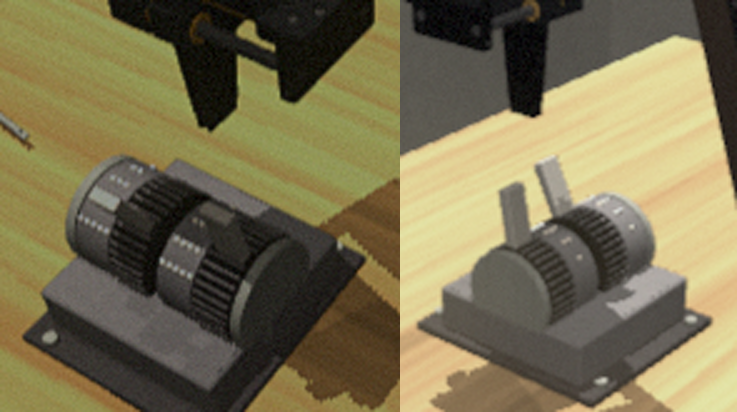

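The crop shows the fingertip at about 0.212 m while the TCP reads 0.179, so the real tip is 33 mm above the reported TCP; x and y agree. The left lug now stands at about 0.17 rad. I'll back off, go down to an indicated 0.078 (tip about 0.110) and push most of the way.

```bash
python3 -m creep '[[[-0.5,0,0,0,0],[-0.5,0,0,0,0],[0,0,0,0,0],[0,0,0.6,0,0],[0,0,0.6,0,0],[0,0,0.6,0,0],[0,0,0.6,0,0],[0,0,0.6,0,0],[0,0,0.3,0,0],[0,0,0,0,0]]]'
python3 -m creep '[[[0.2,0,0,0,0],[0.2,0,0,0,0],[0.2,0,0,0,0],[0.2,0,0,0,0],[0.1,0,0,0,0],[0.1,0,0,0,0],[0.1,0,0,0,0],[0,0,0,0,0],[0,0,0,0,0]]]'
cat > look.py <<'E'
import sys
from workcell import vision,status
from h import *
k=sys.argv[1]
for n in("scene","side"):
    p,d=vision.get_image(n);c=vision.calibration(n);np.savez(f'{n}{k}.npz',p=p,d=d,**{q:c[q] for q in"KRt"})
    cv2.imwrite(f'pics/{n}{k}.png',p[:,:,::-1])
s=status.sense();print(s['time'],s['ee_pos'],s['contact_force'])
lug([f'scene{k}.npz',f'side{k}.npz'])
for f in(f'scene{k}.npz',f'side{k}.npz'): lug([f],(.5935,.1335),np.radians(-17.5),(('S',.0175),))
a=cv2.imread(f'pics/scene{k}.png')[125:270,120:280];b=cv2.imread(f'pics/side{k}.png')[135:270,250:385]
a=cv2.resize(a,(400,362),interpolation=2);b=cv2.resize(b,(362,362),interpolation=2);cv2.imwrite(f'pics/c{k}.png',np.hstack([a,b]))
E
python3 look.py 4
```

```text
time: 4.72
ee_pos: [0.5457, -0.0991, 0.0784]
tcp_rot: [-3.141, 0.003, 0.006]
contact_force: [0.4, -0.3, -0.1]
grip_width: 0.0004
grip_force: 0.0
time: 5.47
ee_pos: [0.5794, -0.0993, 0.0806]
tcp_rot: [3.142, -0.003, 0.0]
contact_force: [-1.0, -0.7, -0.1]
grip_width: 0.0002
grip_force: 0.4
5.5667 [ 0.57937576 -0.09937805  0.0806898 ] [-0.50574713  0.02640801 -0.57943209]
scene4.npz L 431 ang pct [-0.044  0.201  0.418] end face 166 0.305 rmax 0.095 y [0.041 0.059]
scene4.npz R 167 ang pct [0.404 0.463 0.527] end face 86 0.458 rmax 0.091 y [-0.03 -0.01]
side4.npz L 372 ang pct [-0.144  0.064  0.352] end face 96 0.015 rmax 0.095 y [0.044 0.06 ]
side4.npz R 152 ang pct [0.334 0.388 0.48 ] end face 15 0.398 rmax 0.089 y [-0.031 -0.01 ]
scene4.npz S 291 ang pct [0.099 0.189 0.227] end face 131 0.147 rmax 0.091 y [0.005 0.025]
side4.npz S 295 ang pct [0.021 0.07  0.148] end face 51 0.092 rmax 0.091 y [0.006 0.026]
```

```bash
python3 -m creep '[[[0.1,0,0,0,0],[0.1,0,0,0,0],[0,0,0,0,0],[0,0,0,0,0],[0,0,0,0,0],[-0.4,0,0,0,0],[-0.5,0,0,0,0],[-0.2,0,-0.6,0,0],[0,0,-0.7,0,0],[0,0,-0.8,0,0],[0,0,-0.8,0,0],[0,0,-0.5,0,0],[0,0,0,0,0]]]'
python3 look.py 5
```

```text
time: 6.65
ee_pos: [0.554, -0.0998, 0.1861]
tcp_rot: [3.14, -0.003, 0.01]
contact_force: [-0.0, -0.1, 0.2]
grip_width: 0.0005
grip_force: 0.0
6.75 [ 0.55248796 -0.09938687  0.18278772] [-0.40747427 -0.37499098 -0.43642859]
scene5.npz L 168 ang pct [0.391 0.452 0.514] end face 93 0.446 rmax 0.092 y [0.041 0.059]
scene5.npz R 167 ang pct [0.403 0.463 0.527] end face 85 0.46 rmax 0.091 y [-0.03  -0.011]
side5.npz L 202 ang pct [0.334 0.383 0.467] end face 28 0.401 rmax 0.09 y [0.04 0.06]
side5.npz R 182 ang pct [0.35  0.394 0.484] end face 24 0.415 rmax 0.089 y [-0.03 -0.01]
scene5.npz S 288 ang pct [0.096 0.186 0.228] end face 128 0.146 rmax 0.092 y [0.005 0.025]
side5.npz S 296 ang pct [0.025 0.067 0.14 ] end face 52 0.092 rmax 0.091 y [0.006 0.026]
```

View pics/c5.png

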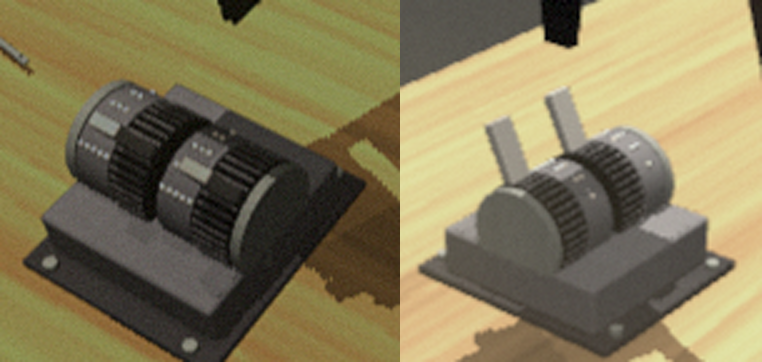

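The left lug measures about 0.42 rad, on the row of four. The right lug is unmoved at about 0.435. Next I go over to the far side of the right lug and push it back toward the robot.

```bash
python3 -m creep '[[[0.7,0.46,0,0,0],[0.7,0.46,0,0,0],[0.7,0.46,0,0,0],[0.7,0.46,0,0,0],[0.7,0.46,0,0,0],[0,0,0,0,0],[0,0,0.7,0,0],[0,0,0.7,0,0],[0,0,0.7,0,0],[0,0,0.7,0,0],[0,0,0.4,0,0],[0,0,0.2,0,0],[0,0,0,0,0],[0,0,0,0,0]]]'
```

```text
time: 7.92
ee_pos: [0.6573, -0.1686, 0.0809]
tcp_rot: [3.141, -0.003, 0.0]
contact_force: [0.4, 0.9, 0.1]
grip_width: 0.0004
grip_force: 0.0
```

```bash
python3 -m creep '[[[-0.3,0,0,0,0],[-0.3,0,0,0,0],[-0.3,0,0,0,0],[-0.3,0,0,0,0],[-0.3,0,0,0,0],[-0.3,0,0,0,0],[-0.3,0,0,0,0],[-0.3,0,0,0,0],[-0.2,0,0,0,0],[-0.1,0,0,0,0],[0,0,0,0,0],[0,0,0,0,0]]]'
python3 look.py 6
```

```text
time: 8.92
ee_pos: [0.5756, -0.1683, 0.0804]
tcp_rot: [-3.141, 0.003, 0.002]
contact_force: [-0.3, -0.5, -0.2]
grip_width: 0.0004
grip_force: 0.0
9.0167 [ 0.57589192 -0.16829052  0.08036772] [-1.01227378  0.97991267  0.07946697]
scene6.npz L 168 ang pct [0.391 0.453 0.515] end face 91 0.446 rmax 0.092 y [0.04  0.059]
scene6.npz R 332 ang pct [-0.313  0.038  0.16 ] end face 75 0.099 rmax 0.095 y [-0.026 -0.011]
side6.npz L 202 ang pct [0.336 0.381 0.475] end face 27 0.389 rmax 0.09 y [0.04  0.061]
side6.npz R 363 ang pct [-0.421 -0.163  0.095] end face 105 -0.14 rmax 0.095 y [-0.027 -0.01 ]
scene6.npz S 289 ang pct [0.097 0.187 0.226] end face 131 0.146 rmax 0.091 y [0.005 0.025]
side6.npz S 298 ang pct [0.023 0.066 0.148] end face 53 0.095 rmax 0.09 y [0.006 0.026]
```

```bash
python3 -m creep '[[[-0.11,0,0,0,0],[-0.1,0,0,0,0],[0,0,0,0,0],[0,0,0,0,0],[0,0,0,0,0],[0.4,0,0,0,0],[0.5,0,0,0,0],[0.2,0,-0.6,0,0],[0,0,-0.7,0,0],[0,0,-0.8,0,0],[0,0,-0.8,0,0],[0,0,-0.8,0,0],[0,0,-0.3,0,0],[0,0,0,0,0],[0,0,0,0,0]]]'
python3 look.py 7
```

```text
time: 10.27
ee_pos: [0.6024, -0.1683, 0.1999]
tcp_rot: [-3.141, 0.003, 0.001]
contact_force: [0.0, -0.8, -0.8]
grip_width: 0.0004
grip_force: 0.0
10.3667 [ 0.60208669 -0.16819973  0.19891157] [ 0.68421791 -0.17916881  0.2866166 ]
scene7.npz L 171 ang pct [0.391 0.453 0.514] end face 94 0.447 rmax 0.092 y [0.04  0.059]
scene7.npz R 296 ang pct [-0.454 -0.369 -0.326] end face 56 -0.39 rmax 0.09 y [-0.031 -0.011]
side7.npz L 200 ang pct [0.339 0.38  0.475] end face 29 0.394 rmax 0.089 y [0.04 0.06]
side7.npz R 142 ang pct [-0.516 -0.474 -0.386] end face 40 -0.442 rmax 0.092 y [-0.03  -0.009]
scene7.npz S 289 ang pct [0.098 0.186 0.229] end face 132 0.147 rmax 0.091 y [0.005 0.025]
side7.npz S 295 ang pct [0.024 0.069 0.134] end face 53 0.089 rmax 0.09 y [0.006 0.026]
```

View pics/c7.png

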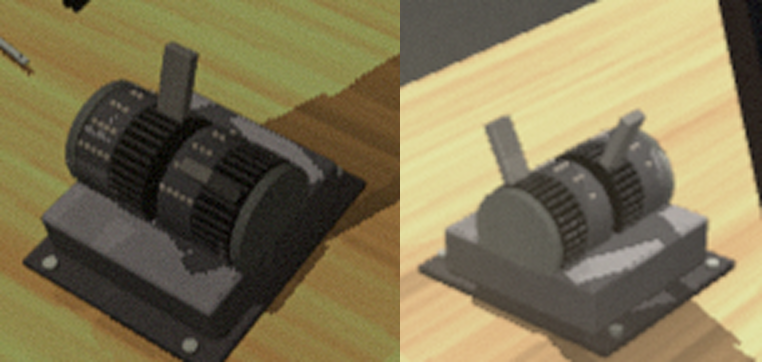

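Both lugs are within about 1° of target (left about +0.42, right about -0.42). The single counter is unchanged and the arm is clear.

```bash
python3 -c "
from workcell import workorder;print(workorder.hand_in())"
```

```text
the job is handed in; nothing more can be done
None
```

The preset is set to 4-2 and handed in: left lug measured at about +0.42 rad and right at about -0.42 rad (targets ±0.436), single counter unmoved, about 10.4 s used; my first push pressed down on the left lug at about 43 N with the fingertip, because the real tip is 33 mm above the reported TCP.

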